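Fill the empty seat of the saw rest

ROBOT

A 7-joint arm with a two-finger parallel gripper is mounted at the origin on the work surface. World frame = base frame: x ahead of the robot, y to its left, z up, the work surface at z = 0. Lengths are in m, angles in rad, forces in N, time in s.
With the tool pointing down it reaches from about 0.4 to 0.9 m from the base axis. Payload 5.5 kg.
Tool frame: the origin (TCP) lies at the very end of the fingers, on their centre line; the grasp point (between the pads) lies 19 mm behind it; z points along the fingers, y is the direction in which the jaws open and shut (so a half turn about z gives the same grasp; the last joint's range is limited). The gripper opens to 85 mm and grips with 20 to 120 N. Pads are 22 mm wide; open, the fingers measure 114 mm over their backs; the gripper's body (76 mm by 85 mm) begins 54 mm behind the grasp point. The pads swing forward as they close: fully open they stand 13 mm farther back than shut.
Start: joints at [-1.007, 0.501, -0.427, 1.55, 0.221, 1.138, -0.21], TCP at [0.193, 0.621, 0.231] pointing down, gripper open.
Joint ranges: [-2.88, 2.88], [-0.31, 2.03], [-1.54, 1.56], [0.2, 2.42], [-1.41, 4.55], [0.19, 2.02], [-2.57, 2.57]. Speed limits (rad/s): [2.57, 2.57, 3.14, 3.14, 3.14, 3.14, 3.14].

INTERFACE

Orientations are given as a unit quaternion [x, y, z, w].
In Python, from bench import manip, snapshot, get_calibration, ticket gives the robot as it stands.
- The arm moves only by the tool drive_tool, never from a script. Its argument "motion" is a list of rows, each an object with "dp": the shift along the tool's x, y, z each as a share of 300 mm, from -1 to 1, a list of three; "angular": the turn, a rotation vector about the tool's x, y, z each as a share of 180 degrees, from -1 to 1, a list of three. In form: [{"dp": [tx, ty, tz], "angular": [rx, ry, rz]}, ...]. A call has 1 to 8 rows; each row shifts and turns the commanded pose from where the row before left it, along the tool's axes as they then stand; what a row does not reach is not made up. A row lasts 1/8 s, in which the tool goes at most 62.5 mm and 10.7 degrees, less where a joint would pass 70% of its speed; a pose out of reach is approached as far as the arm can. A call with a number of a shift or a turn outside -1 to 1 is refused whole. A call with a gripper value outside its range is refused whole. "fingers" is the gripper's target within -1 to 1 (fully open at 1, half-way at 0, shut at -1), set as the call begins (left out, the last holds). The fingers move at their own pace and stop on an object; "newtons" is the grip in N (left out, the last holds). Time passes only in rows, so rows that do not move let the fingers close. It gives the time, the measured TCP pose, the force and the opening at its end, in the units of the state.
- manip.get_obs(): the state, without advancing time (a new reading comes with each control period).
- snapshot(name): name is "scene" or "top" or "wrist"; returns the picture (400x640x3 uint8, red, green, blue); there is no depth.
- get_calibration(name): a dict with "vertical_fov" (degrees; the focal length in pixels is half the picture's height over the tangent of half this angle, whatever the lens; pixels are square), "cx", "cy" (the principal point, pixels), "xyz" and "orientation" of the camera in the world. Camera axes: x right, y down, z forward; pixel columns grow to the right and rows downward; lengths in m; the calibration is good to about 2 mm. A picture is of the moment at which its call begins: read the wrist's pose just before it. get_calibration takes no time and is no camera call; for the wrist camera it gives the pose at the moment of the call.
- ticket.finish_job(): hands the job in, once; it reports no verdict.
The state is a dict: "clock": time; "joints": joint angles; "dq": joint speeds; "tau": joint torques, N m; "tcp_pos": TCP position; "eef_rot": TCP orientation; "wrist_force": force on the tool from outside, world axes, zero at the start; "torque": the same for the moment, N m; "gripper_width": finger opening in m.
Only numpy, scipy, OpenCV 4.12 (cv2) and the standard library are available. Lean on these libraries where they do the work, as an engineer would, in place of code of your own. Each camera call takes 0.05 s, during which the arm holds its last target.

TASK

A board is going to be sawn lengthwise on the saw rest, and one of its three seats is still without a support block. Find which seat is empty and stand the spare grooved block, groove up, fully down in that seat, with its groove in line with the row. Leave the two seated blocks in their seats.

Things in the scene. Friction and masses are not known exactly. Their poses are not given: they have to be found in the camera images.
- rest: Fixed plywood board, 130 (x) by 380 (y) by 18 mm, three seats in a row along y. Origin: centre of underside, at table height; z up. Seat centres x = 0, y = -115, 0, +115 mm; floor 18 mm above origin. Each seat 60 (x) by 84 (y) mm: 7 mm play round a block; rims 10 mm above its floor. A block's 70 mm side and groove lie along y, either end first. Two seats are taken, one empty; which varies.
- seated_a: Light-wood block, 46 (x) by 70 (y) by 60 mm high, about 0.11 kg, a 14 mm wide, 12 mm deep groove along y in the middle of its top. Origin: centre of underside; z up. Stands loose in one of the three seats; stays there.
- seated_b: Light-wood block, 46 (x) by 70 (y) by 60 mm high, about 0.11 kg, a 14 mm wide, 12 mm deep groove along y in the middle of its top. Origin: centre of underside; z up. Stands loose in another of the three seats; stays there.
- spare: Light-wood block, 46 (x) by 70 (y) by 60 mm high, about 0.11 kg, a 14 mm wide, 12 mm deep groove along y in the middle of its top. Origin: centre of underside; z up. The spare: upright on the table right of the rest, turned up to 50 degrees. A lower ungrooved offcut and a grey tape measure stand near and may swap places with it. Grip across the 46 mm, fingertips at least 15 mm above its underside to clear the rims.
Things that resemble listed ones, but are neither listed nor needed, are in the scene too. Leave any turquoise or yellow look-alike of the spare alone.

How it is judged:
At the end, for the whole second after the job is handed in: The spare block is at rest, groove up, in the seat that was empty: centre within 10 mm of the seat centre each way, underside on the seat floor within 5 mm, upright within 7 and along the row within 12 degrees. The seated blocks are upright (8 degrees) and within 25 mm of where they were (x of spare in the frame of rest between -0.01 and 0.01 m and (y of spare in the frame of rest between -0.125 and -0.105 m or y of spare in the frame of rest between -0.01 and 0.01 m or y of spare in the frame of rest between 0.105 and 0.125 m) and z of spare in the frame of rest between 0.013 and 0.023 m and angle between spare's own z axis and vertical below 0.12 rad and angle between the y axis of spare and the y axis of rest, either way round below 0.21 rad and linear speed of spare below 0.02 m/s and distance of each of seated_a, seated_b from where it was at the start of the episode below 0.025 m and angle between each of seated_a, seated_b's own z axis and vertical below 0.15 rad); the robot touches nothing.
It fails at once if a seated block is pulled out or knocked out of its seat (shifted by more than 30 mm) (distance of any of seated_a, seated_b from where it was at the start of the episode above 0.03 m).
It also fails if it takes over 35 s, if anything falls off the work surface, if the arm or the gripper's body presses on something with over 40 N, if the wrist force passes 120 N, or if a joint passes its speed limit or range.

## Working session

There is one attempt and no reset: what is moved stays moved. The work goes in short steps, Python scripts to look and compute and a tool call to move; the robot and the scene stay as the last step left them, time stands still between calls to the robot, and variables do not carry over. Pictures are saved under pics/ and viewed, and the job is handed in when it is done.

Besides the shell and the picture viewer there is one more tool, called after ">>>" as name(argument=value, ...) on one line, values as JSON. drive_tool: Moves the arm, as the interface text tells. Its arguments: {"type":"object","properties":{"motion":{"type":"array","items":{"type":"object","properties":{"dp":{"type":"array","items":{"type":"number"}},"angular":{"type":"array","items":{"type":"number"}}}}},"fingers":{"type":"number"},"newtons":{"type":"number"}},"required":["motion"]}

```bash
mkdir -p pics; cat > h.py <<'E'
import numpy as np, cv2
from bench import manip, snapshot, get_calibration, ticket
from scipy.spatial.transform import Rotation as R
def save(img,n): cv2.imwrite('pics/'+n+'.png',img[:,:,::-1])
E
python3 - <<'E'
from h import *
o=manip.get_obs()
print(o)
for n in ['top','scene']:
    c=get_calibration(n); print(n,c)
    save(snapshot(n),n+'0')
E
```

```text
{'clock': 0.0, 'joints': array([-1.00678878,  0.50183564, -0.42677985,  1.55144499,  0.22078331,
        1.13828799, -0.21029421]), 'dq': array([-8.12486160e-04, -8.26106544e-04, -4.02895446e-04,  6.75986403e-05,
       -4.47203115e-05,  3.47867967e-04,  4.35422149e-05]), 'tau': array([-9.93732533e-05, -5.69503105e+01, -5.81608102e+00, -2.80936342e+01,
        1.05937390e-02,  1.21417054e-02,  1.69824244e-05]), 'tcp_pos': array([0.19242965, 0.62014388, 0.23026807]), 'eef_rot': array([ 1.49816192e-01,  9.88713398e-01, -9.45152845e-04, -1.81431311e-04]), 'wrist_force': array([ 0.35968647, -0.09383154, -0.2723961 ]), 'torque': array([ 0.03872367, -0.03494496,  0.06014557]), 'gripper_width': 0.08540043991752351}
top {'vertical_fov': 54.79263278753467, 'cx': 316.9375341320078, 'cy': 209.83504271015832, 'xyz': array([0.36444517, 0.02082926, 0.94337929]), 'orientation': array([-0.69716781,  0.71002358, -0.06550065,  0.07438567])}
scene {'vertical_fov': 54.22356088037357, 'cx': 319.17659407054987, 'cy': 193.68455124079657, 'xyz': array([1.2607176 , 0.37606799, 0.5602973 ]), 'orientation': array([ 0.46865641,  0.73981743, -0.41074295, -0.25361697])}
```

View pics/top0.png

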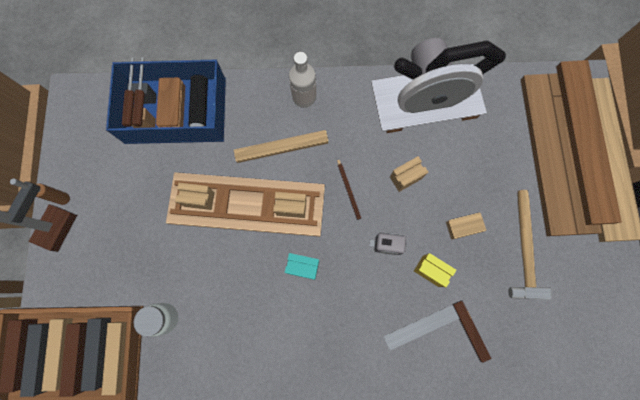

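View pics/scene0.png

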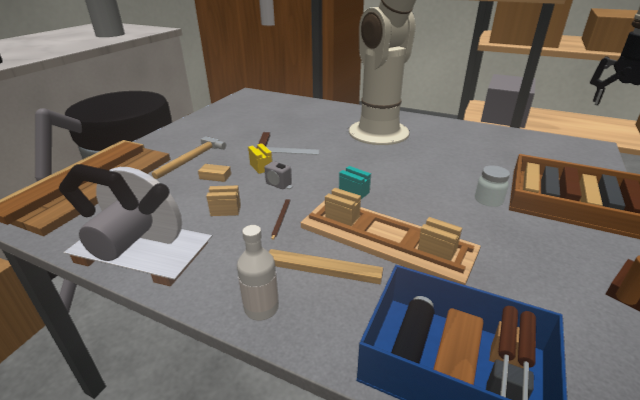

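The top view shows seated blocks at (193,196) and (290,205), with the middle seat at (245,203) empty. The grooved spare is at (410,173) and the ungrooved offcut at (467,226). Next I'll measure them.

```bash
cat >> h.py <<'E'
class Cam:
    def __init__(s,n):
        c=get_calibration(n); s.f=200/np.tan(np.radians(c['vertical_fov'])/2); s.c=np.array([c['cx'],c['cy']]); s.t=c['xyz']; s.R=R.from_quat(c['orientation'])
    def proj(s,P):
        p=s.R.inv().apply(np.atleast_2d(P)-s.t); return s.f*p[:,:2]/p[:,2:]+s.c
    def ray(s,uv,z):
        uv=np.atleast_2d(uv); d=s.R.apply(np.c_[(uv-s.c)/s.f,np.ones(len(uv))]); return s.t+d*((z-s.t[2])/d[:,2])[:,None]
E
python3 - <<'E'
from h import *
c=Cam('top'); print(c.proj([[0,0,0],[.2,.62,.23]]), c.R.as_matrix())
print(c.ray([[410,173]],.06), c.ray([[245,203]],.018))
im=cv2.imread('pics/top0.png')
cv2.imwrite('pics/c1.png',cv2.resize(im[145:200,380:440],None,fx=10,fy=10,interpolation=cv2.INTER_CUBIC))
cv2.imwrite('pics/c2.png',cv2.resize(im[160:250,155:335],None,fx=4.4,fy=4.4,interpolation=cv2.INTER_CUBIC))
E
```

```text
[[335.24326824 455.28446234]
 [-18.91228159 389.28056022]] [[-0.01684764 -0.98026655  0.19696105]
 [-0.99975579  0.01933343  0.01070458]
 [-0.01430128 -0.1967326  -0.98035287]]
[[ 0.62667607 -0.19176162  0.06      ]] [[0.57101089 0.20770153 0.018     ]]
```

View pics/c1.png

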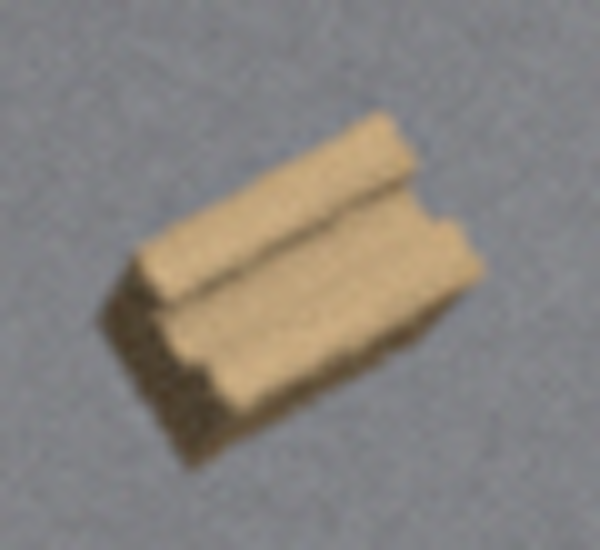

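View pics/c2.png

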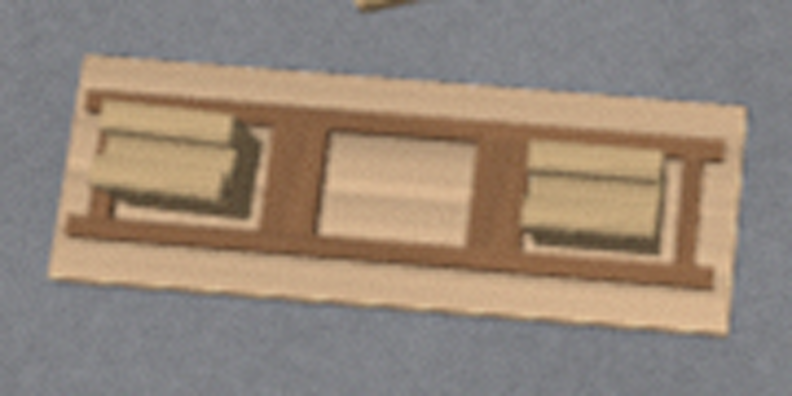

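```bash
cat >> h.py <<'E'
from scipy.optimize import least_squares
def fit(c,uv,loc,z,x0):
    loc=np.array(loc)
    def w(p): 
        a=p[2]; return np.c_[p[0]+loc[:,0]*np.cos(a)-loc[:,1]*np.sin(a),p[1]+loc[:,0]*np.sin(a)+loc[:,1]*np.cos(a),z+0*loc[:,0]]
    r=least_squares(lambda p:(c.proj(w(p))-uv).ravel(),x0); return r.x,r.fun.reshape(-1,2)
E
python3 - <<'E'
from h import *
c=Cam('top')
q=lambda a,s,o:(np.array(a)+.5)/s-.5+np.array(o)
sp=q([(135,255),(385,112),(487,268),(238,412)],10,(380,145))
P=c.ray(sp,.06);print(P,[np.linalg.norm(P[i]-P[i-1]) for i in range(4)])
x,f=fit(c,sp,[(.023,.035),(.023,-.035),(-.023,-.035),(-.023,.035)],.06,[.62,-.19,.5]);print('spare',x,np.degrees(x[2]),f)
rc=q([(85,55),(747,107),(728,333),(50,280)],4.4,(155,160))
P=c.ray(rc,.018);print(P,[np.linalg.norm(P[i]-P[i-1]) for i in range(4)])
x,f=fit(c,rc,[(.065,.19),(.065,-.19),(-.065,-.19),(-.065,.19)],.018,[.57,.2,0]);print('rest',x,np.degrees(x[2]),f)
ss=q([(327,132),(480,145),(467,246),(317,236)],4.4,(155,160))
P=c.ray(ss,.023);print('seat',P.mean(0),[np.linalg.norm(P[i]-P[i-1]) for i in range(4)])
E
```

```text
[[ 0.63481044 -0.15208148  0.06      ]
 [ 0.6691483  -0.21370834  0.06      ]
 [ 0.62982879 -0.23516146  0.06      ]
 [ 0.59579506 -0.17414275  0.06      ]] [np.float64(0.04482074632219423), np.float64(0.0705475664993381), np.float64(0.04479128921959864), np.float64(0.0698682846094415)]
spare [ 0.63240405 -0.19376859  0.50756584] 29.081380222668823 [[-0.04952995 -0.27474756]
 [-0.23310942 -0.14183293]
 [ 0.17399273  0.20465725]
 [ 0.10549407  0.20484696]]
[[0.65394578 0.38804988 0.018     ]
 [0.61547522 0.01136818 0.018     ]
 [0.48754009 0.02443366 0.018     ]
 [0.52421388 0.40025032 0.018     ]] [np.float64(0.13030432494306107), np.float64(0.37864110146574587), np.float64(0.12860056372423548), np.float64(0.3776018196995517)]
rest [ 0.57034858  0.20604248 -0.09944405] -5.697724214036683 [[-0.23966219  0.02598252]
 [ 0.33317531 -0.27555787]
 [ 0.41959225  0.29421965]
 [-0.52460649 -0.11877601]]
seat [0.57073148 0.20671788 0.023     ] [np.float64(0.059429354988637155), np.float64(0.0865234587530991), np.float64(0.05768176207358393), np.float64(0.08362460212871153)]
```

```bash
cat >> h.py <<'E'
def toolyaw():
    m=R.from_quat(manip.get_obs()['eef_rot']).as_matrix(); return np.degrees(np.arctan2(m[1,1],m[0,1])), m
def plan(target,jaw,n):
    """remaining shift in tool frame (shares) total and per row, after-turn; also turn"""
    o=manip.get_obs(); Rc=R.from_quat(o['eef_rot'])
    a=np.radians(jaw); y=np.array([np.cos(a),np.sin(a),0]); 
    if y@Rc.as_matrix()[:,1]<0: y=-y
    z=np.array([0,0,-1.]); x=np.cross(y,z); Rt=R.from_matrix(np.c_[x,y,z])
    rv=(Rc.inv()*Rt).as_rotvec()/np.pi
    d=np.array(target)-o['tcp_pos']
    print('t',o['clock'],'tcp',o['tcp_pos'].round(4),'w',o['gripper_width'],'F',o['wrist_force'].round(1),'j',o['joints'].round(2))
    print('turn',rv.round(4),'per row',(rv/n).round(4),'\nshift before turn/row',(Rc.inv().apply(d)/.3/n).round(4),' after turn/row',(Rt.inv().apply(d)/.3/n).round(4),'mm',(d*1000).round(1))
E
python3 -c "
from h import *
plan([.40,.22,.23],29.1,8)"
```

```text
t 0.1 tcp [0.1925 0.6202 0.2304] w 0.0852478763704893 F [ 0.4  0.7 -0.4] j [-1.01  0.5  -0.43  1.55  0.22  1.14 -0.21]
turn [-5.000e-04  2.000e-04  2.426e-01] per row [-0.0001  0.      0.0303] 
shift before turn/row [-0.132  -0.1336  0.0004]  after turn/row [-0.1878 -0.0055  0.0002] mm [ 2.075e+02 -4.002e+02 -4.000e-01]
```

>>> drive_tool(motion=[{"dp":[-0.132,-0.134,0],"angular":[0,0,0]},{"dp":[-0.132,-0.134,0],"angular":[0,0,0]},{"dp":[-0.132,-0.134,0],"angular":[0,0,0]},{"dp":[-0.132,-0.134,0],"angular":[0,0,0]},{"dp":[-0.132,-0.134,0],"angular":[0,0,0]},{"dp":[-0.132,-0.134,0],"angular":[0,0,0]},{"dp":[-0.132,-0.134,0],"angular":[0,0,0]},{"dp":[-0.132,-0.134,0],"angular":[0,0,0]}], fingers=1, newtons=40)

```text
clock: 1.1
tcp_pos: [0.4003, 0.2179, 0.2312]
eef_rot: [0.15, 0.989, 0.0, 0.0]
wrist_force: [0.8, -0.2, 0.7]
gripper_width: 0.0857
```

>>> drive_tool(motion=[{"dp":[0,0,0],"angular":[0,0,0.05]},{"dp":[0,0,0],"angular":[0,0,0.05]},{"dp":[0,0,0],"angular":[0,0,0.05]},{"dp":[0,0,0],"angular":[0,0,0.05]},{"dp":[0,0,0],"angular":[0,0,0.042]},{"dp":[0,0,0],"angular":[0,0,0]}])

```text
clock: 1.85
tcp_pos: [0.3995, 0.2197, 0.231]
eef_rot: [0.505, 0.863, -0.0, -0.0]
wrist_force: [-0.1, -0.2, 0.0]
gripper_width: 0.0854
```

```bash
python3 -c "
from h import *
plan([.632,-.194,.2],29.1,10)"
```

```text
t 1.85 tcp [0.3995 0.2197 0.231 ] w 0.08542585213819881 F [-0.1 -0.2  0. ] j [-0.38  0.13 -0.19  2.02  0.03  0.99 -0.08]
turn [-0.0002 -0.      0.001 ] per row [-0.     -0.      0.0001] 
shift before turn/row [-1.582e-01  1.000e-04  1.030e-02]  after turn/row [-0.1582  0.0006  0.0103] mm [ 232.5 -413.7  -31. ]
```

>>> drive_tool(motion=[{"dp":[-0.158,0,0.01],"angular":[0,0,0]},{"dp":[-0.158,0,0.01],"angular":[0,0,0]},{"dp":[-0.158,0,0.01],"angular":[0,0,0]},{"dp":[-0.158,0,0.01],"angular":[0,0,0]},{"dp":[-0.158,0,0.01],"angular":[0,0,0]},{"dp":[-0.158,0,0.01],"angular":[0,0,0]},{"dp":[-0.158,0,0.01],"angular":[0,0,0]},{"dp":[-0.158,0,0.01],"angular":[0,0,0]}])

```text
clock: 2.85
tcp_pos: [0.5854, -0.1124, 0.2069]
eef_rot: [0.504, 0.863, 0.0, -0.0]
wrist_force: [-0.1, -0.1, 0.2]
gripper_width: 0.0855
```

>>> drive_tool(motion=[{"dp":[-0.158,0,0.01],"angular":[0,0,0]},{"dp":[-0.158,0,0.01],"angular":[0,0,0]},{"dp":[0,0,0],"angular":[0,0,0]},{"dp":[0,0,0],"angular":[0,0,0]}])

```text
clock: 3.35
tcp_pos: [0.6307, -0.1932, 0.2005]
eef_rot: [0.505, 0.863, 0.0, -0.001]
wrist_force: [-0.2, 1.2, -0.5]
gripper_width: 0.0855
```

```bash
python3 -c "
from h import *
plan([.632,-.194,.022],29.1,4)
c=Cam('wrist'); im=snapshot('wrist').copy()
a=np.radians(29.1)
for z,col in((.06,(255,0,0)),(0,(0,255,0))):
  P=[[.632+x*np.cos(a)-y*np.sin(a),-.194+x*np.sin(a)+y*np.cos(a),z] for x,y in((.023,.035),(.023,-.035),(-.023,-.035),(-.023,.035))]
  p=c.proj(P);print(p.round())
  cv2.polylines(im,[p.round().astype(np.int32)],True,col,1)
save(im,'w1')"
```

```text
t 3.35 tcp [ 0.6307 -0.1932  0.2005] w 0.08548724311771741 F [-0.2  1.2 -0.5] j [ 0.2   0.51  0.08  1.57 -0.05  1.07  0.8 ]
turn [-0.0002 -0.0005  0.0011] per row [-0.     -0.0001  0.0003] 
shift before turn/row [-0.0013  0.0007  0.1488]  after turn/row [-0.0011  0.0007  0.1488] mm [   1.3   -0.8 -178.5]
[[341. 145.]
 [339. 215.]
 [293. 215.]
 [291. 145.]]
[[337. 137.]
 [335. 197.]
 [296. 196.]
 [296. 137.]]
```

View pics/w1.png

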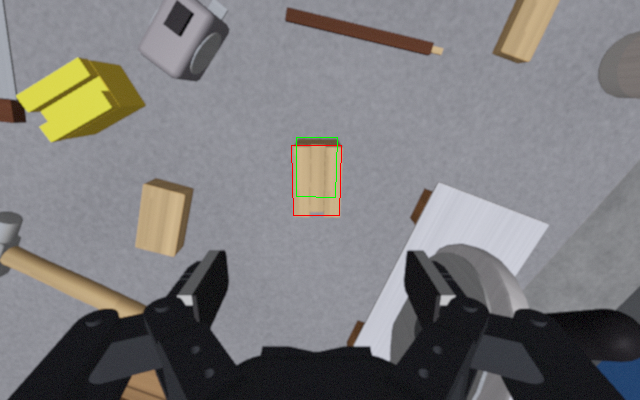

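The projected top outline (red, 291–341 × 145–215) fits the block in the wrist view exactly, so I'm going down to grip it.

>>> drive_tool(motion=[{"dp":[-0.004,0.003,0.12],"angular":[0,0,0]},{"dp":[0,0,0.12],"angular":[0,0,0]},{"dp":[0,0,0.12],"angular":[0,0,0]},{"dp":[0,0,0.12],"angular":[0,0,0]},{"dp":[0,0,0.08],"angular":[0,0,0]},{"dp":[0,0,0.035],"angular":[0,0,0]},{"dp":[0,0,0],"angular":[0,0,0]},{"dp":[0,0,0],"angular":[0,0,0]}])

```text
clock: 4.4
tcp_pos: [0.6336, -0.1944, 0.0243]
eef_rot: [0.506, 0.863, 0.0, 0.001]
wrist_force: [0.6, -0.2, 0.6]
gripper_width: 0.0851
```

>>> drive_tool(motion=[{"dp":[0,0,0],"angular":[0,0,0]},{"dp":[0,0,0],"angular":[0,0,0]},{"dp":[0,0,0],"angular":[0,0,0]},{"dp":[0,0,0],"angular":[0,0,0]},{"dp":[0,0,0],"angular":[0,0,0]},{"dp":[0,0,0],"angular":[0,0,0]},{"dp":[0,0,0],"angular":[0,0,0]},{"dp":[0,0,0],"angular":[0,0,0]}], fingers=-1, newtons=40)

```text
clock: 5.4
tcp_pos: [0.6332, -0.1948, 0.0236]
eef_rot: [0.506, 0.863, 0.0, 0.001]
wrist_force: [-0.0, -0.8, 5.6]
gripper_width: 0.0454
```

>>> drive_tool(motion=[{"dp":[0,0,-0.05],"angular":[0,0,0]},{"dp":[0,0,-0.1],"angular":[0,0,0]},{"dp":[0,0,-0.12],"angular":[0,0,0]},{"dp":[0,0,-0.12],"angular":[0,0,0]},{"dp":[0,0,-0.11],"angular":[0,0,0]},{"dp":[0,0,0],"angular":[0,0,0]}])

```text
clock: 6.15
tcp_pos: [0.6346, -0.1952, 0.1768]
eef_rot: [0.506, 0.863, 0.001, 0.003]
wrist_force: [0.3, 0.2, -1.3]
gripper_width: 0.0452
```

```bash
python3 -c "
from h import *
plan([.570,.206,.174],-5.7,10)
save(snapshot('wrist'),'w2')"
```

```text
t 6.15 tcp [ 0.6346 -0.1952  0.1768] w 0.045245703362957225 F [ 0.3  0.2 -1.3] j [ 0.2   0.54  0.08  1.58 -0.05  1.02  0.81]
turn [0.0019 0.0009 0.1939] per row [0.0002 0.0001 0.0194] 
shift before turn/row [0.1273 0.0464 0.0006]  after turn/row [ 0.1309 -0.0347  0.0009] mm [-64.6 401.2  -2.8]
```

View pics/w2.png

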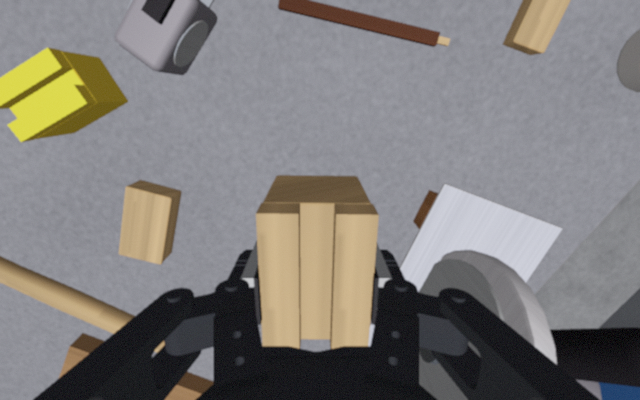

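The block is held square in the jaws, groove up (top face 257–378 wide, front edge at row 213). Next I'll turn it and carry it over the middle seat.

>>> drive_tool(motion=[{"dp":[0.127,0.046,0],"angular":[0,0,0]},{"dp":[0.127,0.046,0],"angular":[0,0,0]},{"dp":[0.127,0.046,0],"angular":[0,0,0]},{"dp":[0.127,0.046,0],"angular":[0,0,0]},{"dp":[0.127,0.046,0],"angular":[0,0,0]},{"dp":[0.127,0.046,0],"angular":[0,0,0]},{"dp":[0.127,0.046,0],"angular":[0,0,0]},{"dp":[0.127,0.046,0],"angular":[0,0,0]}])

```text
clock: 7.2
tcp_pos: [0.5784, 0.1263, 0.171]
eef_rot: [0.506, 0.863, -0.001, -0.001]
wrist_force: [0.5, 0.2, -0.1]
gripper_width: 0.0456
```

>>> drive_tool(motion=[{"dp":[0.127,0.046,0],"angular":[0,0,0]},{"dp":[0.127,0.046,0],"angular":[0,0,0]},{"dp":[0,0,0],"angular":[0.001,0,0.05]},{"dp":[0,0,0],"angular":[0,0,0.05]},{"dp":[0,0,0],"angular":[0,0,0.05]},{"dp":[0,0,0],"angular":[0,0,0.044]},{"dp":[0,0,0],"angular":[0,0,0]},{"dp":[0,0,0],"angular":[0,0,0]}])

```text
clock: 8.2
tcp_pos: [0.5664, 0.2052, 0.1719]
eef_rot: [0.741, 0.672, -0.002, -0.001]
wrist_force: [-0.5, -1.1, -1.0]
gripper_width: 0.0455
```

```bash
python3 -c "
from h import *
plan([.570,.206,.044],-5.7,1)
c=Cam('wrist');im=snapshot('wrist').copy()
a=np.radians(-5.7)
def rp(x,y,z): return [.5705+x*np.cos(a)-y*np.sin(a),.2062+x*np.sin(a)+y*np.cos(a),z]
p=c.proj([rp(x,y,.028) for x,y in((.03,.042),(.03,-.042),(-.03,-.042),(-.03,.042))])
cv2.polylines(im,[p.round().astype(np.int32)],True,(255,0,0),1)
p=c.proj([rp(x,y,.018) for x,y in((.065,.19),(.065,-.19),(-.065,-.19),(-.065,.19))])
cv2.polylines(im,[p.round().astype(np.int32)],True,(0,255,0),1)
# held block predicted
o=manip.get_obs();Rt=R.from_quat(o['eef_rot'])
p=c.proj(o['tcp_pos']+Rt.apply([[x,y,-.037] for x,y in((.035,.023),(.035,-.023),(-.035,-.023),(-.035,.023))]));print(p.round(1))
cv2.polylines(im,[p.round().astype(np.int32)],True,(0,0,255),1)
save(im,'w3')"
```

```text
t 8.2 tcp [0.5664 0.2052 0.1719] w 0.0454985536992785 F [-0.5 -1.1 -1. ] j [-0.48  0.45  0.11  1.74 -0.06  0.96 -0.44]
turn [-0.0013  0.0008  0.0008] per row [-0.0013  0.0008  0.0008] 
shift before turn/row [0.0049 0.0135 0.4262]  after turn/row [0.0038 0.0117 0.4263] mm [   3.6    0.8 -127.9]
[[374.6 215.9]
 [250.7 215.7]
 [260.8 363.2]
 [365.  363.3]]
```

View pics/w3.png

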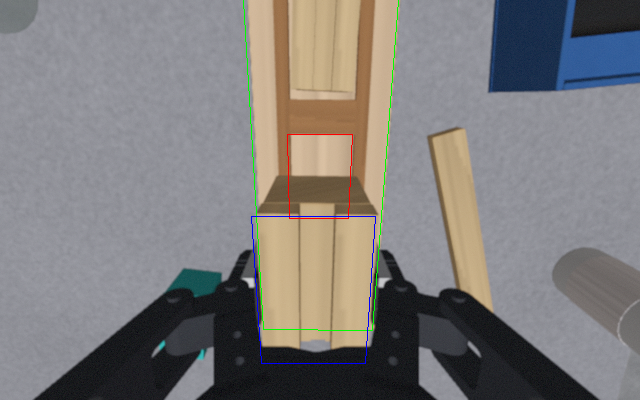

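```bash
python3 -c "
import cv2
im=cv2.imread('pics/w3.png');cv2.imwrite('pics/w3c.png',cv2.resize(im[80:230,240:400],None,fx=4,fy=4,interpolation=cv2.INTER_CUBIC))"
```

```text
(no output)
```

View pics/w3c.png

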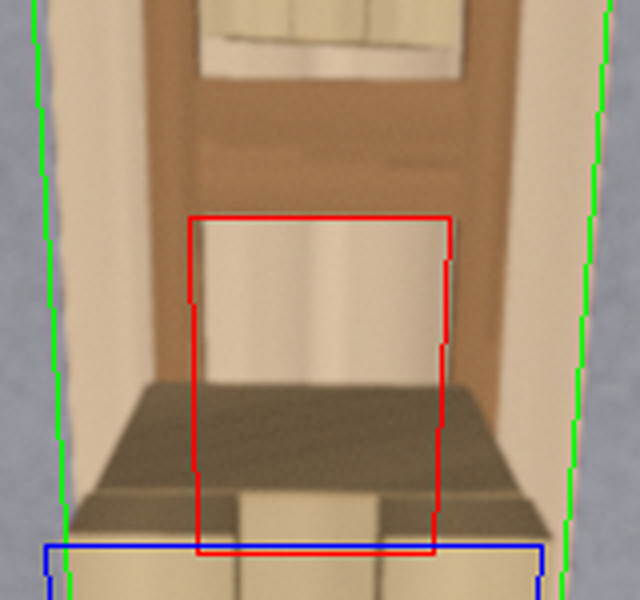

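>>> drive_tool(motion=[{"dp":[0.002,0.015,0.05],"angular":[-0.001,0.001,0.001]},{"dp":[0,0,0.08],"angular":[0,0,0]},{"dp":[0,0,0.08],"angular":[0,0,0]},{"dp":[0,0,0.03],"angular":[0,0,0]},{"dp":[0,0,0],"angular":[0,0,0]},{"dp":[0,0,0],"angular":[0,0,0]}])

```text
clock: 9.0
tcp_pos: [0.5723, 0.2058, 0.1016]
eef_rot: [0.743, 0.67, 0.001, -0.0]
wrist_force: [-1.5, -0.2, -0.3]
gripper_width: 0.0456
```

```bash
python3 -c "
from h import *
plan([.571,.2057,.044],-5.7,1)
save(snapshot('wrist'),'w4')
im=snapshot('top');save(cv2.resize(im[160:250,155:335],None,fx=4.4,fy=4.4),'t4')"
```

```text
t 9.0 tcp [0.5723 0.2058 0.1016] w 0.04558036854671741 F [-1.5 -0.2 -0.3] j [-0.47  0.54  0.1   1.78 -0.07  0.82 -0.43]
turn [ 0.0006 -0.0007 -0.0011] per row [ 0.0006 -0.0007 -0.0011] 
shift before turn/row [-0.0012 -0.0047  0.1918]  after turn/row [-0.0008 -0.0044  0.1918] mm [ -1.3  -0.1 -57.6]
```

View pics/w4.png

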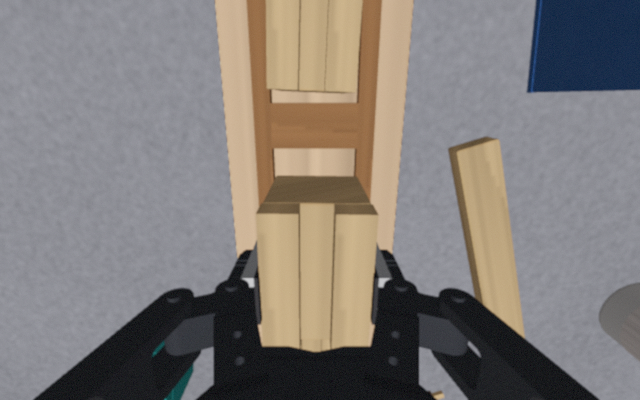

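View pics/t4.png

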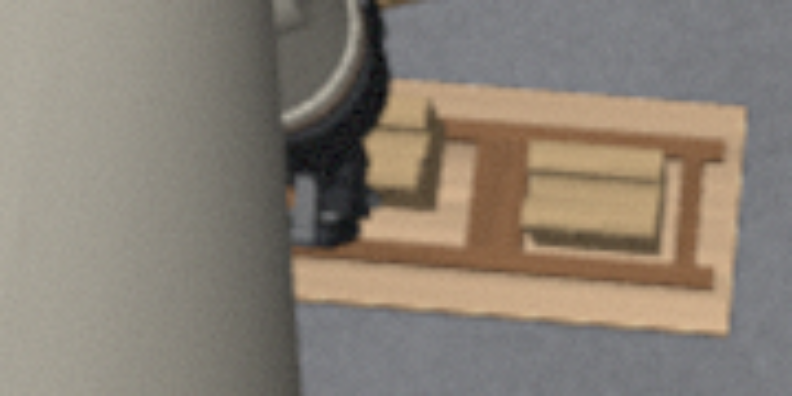

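In the wrist view the block (centre column ≈317) sits over the seat (272–357), about 1 mm too far in x. I'll correct that and lower it.

>>> drive_tool(motion=[{"dp":[0,-0.004,0.04],"angular":[0,0,-0.001]},{"dp":[0,0,0.05],"angular":[0,0,0]},{"dp":[0,0,0.04],"angular":[0,0,0]},{"dp":[0,0,0.03],"angular":[0,0,0]},{"dp":[0,0,0.02],"angular":[0,0,0]},{"dp":[0,0,0.01],"angular":[0,0,0]},{"dp":[0,0,0],"angular":[0,0,0]},{"dp":[0,0,0],"angular":[0,0,0]}])

```text
clock: 10.1
tcp_pos: [0.5708, 0.2059, 0.0442]
eef_rot: [0.741, 0.671, 0.001, -0.0]
wrist_force: [0.1, -0.7, -1.9]
gripper_width: 0.0455
```

```bash
python3 -c "
from h import *
plan([.571,.2057,.042],-5.7,1)
save(snapshot('wrist'),'w5')"
```

```text
t 10.1 tcp [0.5708 0.2059 0.0442] w 0.04545681715367908 F [ 0.1 -0.7 -1.9] j [-0.46  0.62  0.09  1.8  -0.08  0.72 -0.42]
turn [ 0.0003 -0.0006 -0.0001] per row [ 0.0003 -0.0006 -0.0001] 
shift before turn/row [-0.0006  0.0008  0.0073]  after turn/row [-0.0006  0.0009  0.0073] mm [ 0.2 -0.2 -2.2]
```

View pics/w5.png

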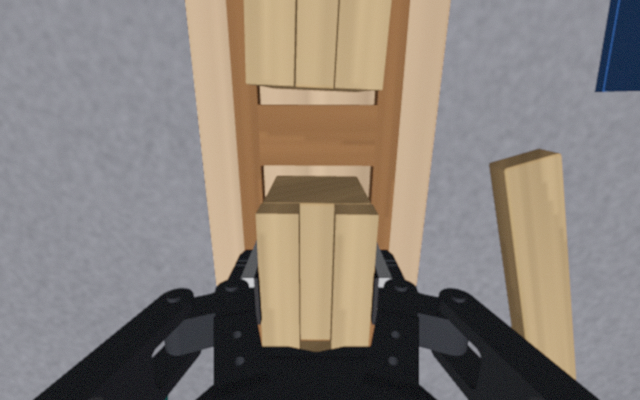

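Nothing has touched yet and it is centred. I'll go down the last 2–3 mm and release.

>>> drive_tool(motion=[{"dp":[0,0,0.005],"angular":[0,0,0]},{"dp":[0,0,0.004],"angular":[0,0,0]},{"dp":[0,0,0],"angular":[0,0,0]},{"dp":[0,0,0],"angular":[0,0,0]}])

```text
clock: 10.65
tcp_pos: [0.5706, 0.2059, 0.0416]
eef_rot: [0.741, 0.671, 0.001, -0.0]
wrist_force: [-1.5, -0.3, 5.7]
gripper_width: 0.0454
```

Touched down (z = 0.0416 as expected, upward force about 6 N). Releasing now.

>>> drive_tool(motion=[{"dp":[0,0,0],"angular":[0,0,0]},{"dp":[0,0,0],"angular":[0,0,0]},{"dp":[0,0,0],"angular":[0,0,0]},{"dp":[0,0,0],"angular":[0,0,0]},{"dp":[0,0,0],"angular":[0,0,0]},{"dp":[0,0,0],"angular":[0,0,0]},{"dp":[0,0,0],"angular":[0,0,0]},{"dp":[0,0,0],"angular":[0,0,0]}], fingers=1)

```text
clock: 11.65
tcp_pos: [0.5704, 0.2058, 0.0411]
eef_rot: [0.741, 0.671, 0.001, -0.0]
wrist_force: [-0.2, 0.8, 0.7]
gripper_width: 0.0857
```

>>> drive_tool(motion=[{"dp":[0,0,-0.04],"angular":[0,0,0]},{"dp":[0,0,-0.08],"angular":[0,0,0]},{"dp":[0,0,-0.12],"angular":[0,0,0]},{"dp":[0,0,-0.14],"angular":[0,0,0]},{"dp":[0,0,-0.14],"angular":[0,0,0]},{"dp":[0,0,-0.08],"angular":[0,0,0]},{"dp":[0,0,0],"angular":[0,0,0]},{"dp":[0,0,0],"angular":[0,0,0]}])

```text
clock: 12.65
tcp_pos: [0.5697, 0.2053, 0.2206]
eef_rot: [0.741, 0.671, 0.0, -0.001]
wrist_force: [-0.5, 0.0, -0.5]
gripper_width: 0.0853
```

```bash
python3 -c "
from h import *
plan([.571,.2057,.2],-5.7,1)
c=Cam('wrist');im=snapshot('wrist').copy()
a=np.radians(-5.7)
p=c.proj([[.571+x*np.cos(a)-y*np.sin(a),.206+x*np.sin(a)+y*np.cos(a),.078] for x,y in((.023,.035),(.023,-.035),(-.023,-.035),(-.023,.035))]);print(p.round())
save(im,'w6');save(snapshot('scene'),'s6')"
```

```text
t 12.65 tcp [0.5697 0.2053 0.2206] w 0.08528239043410517 F [-0.5  0.  -0.5] j [-0.48  0.4   0.12  1.69 -0.05  1.05 -0.45]
turn [-0.0001 -0.0004 -0.0001] per row [-0.0001 -0.0004 -0.0001] 
shift before turn/row [0.0017 0.0041 0.0687]  after turn/row [0.0018 0.004  0.0687] mm [  1.3   0.4 -20.6]
[[340. 143.]
 [338. 213.]
 [293. 213.]
 [291. 143.]]
```

View pics/w6.png

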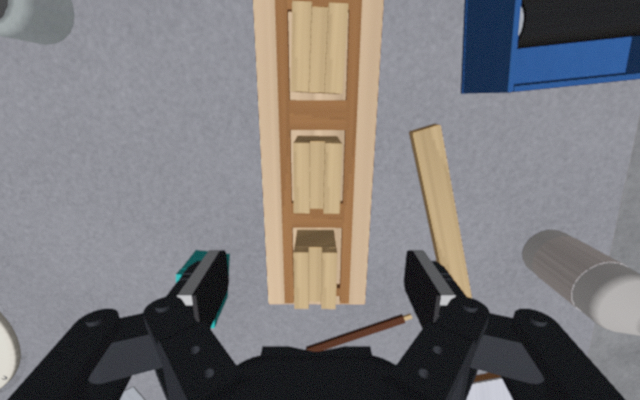

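View pics/s6.png

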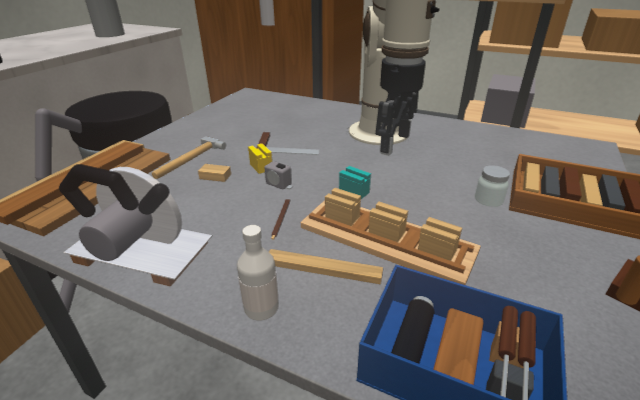

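The spare stands in the middle seat. Its top face spans columns 293–342 and rows 143–213 in the wrist view, matching the prediction for the block fully down and in line. The neighbours haven't moved, so I'm handing in.

```bash
python3 -c "
from h import *
print(ticket.finish_job())"
```

```text
the job is handed in; nothing more can be done
None
```

The middle seat was empty. The spare block now stands in it, groove up and in line with the row, and the job is handed in. The arm finished at about 12.8 s of the 35 s allowed.

- **Pick:** I gripped the spare across its 46 mm side, with the fingertips about 24 mm above its underside.
- **Seating:** The block touched the seat floor at the expected height (tool at z = 0.0416 m) with about 6 N of upward force. I then opened the jaws and backed the gripper off about 180 mm.
- **Position check:** In the final wrist picture, the block's top lies within about 2 pixels (roughly 2 mm) of where a fully seated block should appear. I judged its alignment with the row from the same picture.
- **Other blocks:** Both seated blocks look upright in their seats. I checked this by eye only and did not measure their positions again.
- **Disagreement:** The wrist camera's prediction was off from the held block by about 1.6 mm across the jaws. That is within the stated calibration accuracy, and I allowed for it when placing.

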